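# Set the tube bender's stop ring to the red mark and lock it

### The job

Set the tube bender for the next bend: with the fingertips, push the black lever fin of the stop ring round the dial until its pointer points at the middle of the red magnet, let it rest there, and then press the yellow lock button in the middle of the ring fully down. Only push: do not pinch the fin, and do not grip, lift or shift any of the tools and fittings on the bench.

Things in the scene. Friction and masses are not known exactly. Their poses are not given: they have to be found in the camera images.
- bender: Bench tube bender, bolted down behind the vice: grey base plate 130 x 140 mm, aluminium former, on top a level white round dial, 196 mm across, its face 104 mm above the bench. Origin: on the dial's axis at bench height; x from the dial's front (scale side, nearest the robot) to its back, y left, z up; yaw within 0.25 rad. A fixed dark hub (radius 21 mm, top at 128 mm) rises in the middle.
- stop_ring (a joint): Angle (rad) of the steel stop ring (radius 45 mm, top 120 mm above the bench) about the dial's axis. 0: its lever points to the dial's front (bender -x); positive is counterclockwise from above, the lever going towards bender -y (the robot's right); stops at -1.2 and 1.2. No spring, it stays where it is left; dry friction, about 2.6 N at the fin.
- lever_fin (a point): Centre of the black upright fin on the ring's lever, 54 mm from the dial's axis, 136 mm above the bench. The fin, pushed sideways, is 20 mm long along the lever and 14 mm thick and stands from 118 to 155 mm above the bench. The frame turns with the ring: -x points outwards along the lever (axis to fin to pointer), y across the fin.
- pointer_tip (a point): Outer tip of the thin black pointer at the end of the lever, 77 mm from the dial's axis, 112 mm above the bench; on one radial line with the fin's centre.
- red_magnet: Round red magnet stuck fast on the dial's scale, 14 mm diameter, 4 mm thick; the wanted setting. Origin: centre of its underside, 104 mm above the bench. It lies 69 to 90 mm from the dial's axis, to the left or to the right of the dial's front, 0.57 to 0.83 rad off it.
- blue_magnet: Same magnet in blue, on the other side of the scale; an old setting, not wanted.
- lock_button (a joint): How far the yellow lock button is pressed, m: 0 up, 0.008 fully down. It moves vertically with about 4 N of friction, has no spring and stays down.
- button_top (a point): Centre of the top of the yellow round lock button (30 mm diameter) on the dial's axis, 140 mm above the bench when up, 132 mm when fully down (then 4 mm proud of the hub).
- marker: Bystander on the bench, loose: black and white marker pen, 135 mm long, 17 mm thick; origin at its underside's centre.
- solder_spool: Bystander on the bench, loose: upright spool of solder, 76 mm across, 44 mm high; origin at its underside's centre.
- screwdriver_cross: Bystander on the bench, loose: screwdriver with a red handle, 209 mm long; origin at its underside's centre.
- screwdriver_flat: Bystander on the bench, loose: screwdriver with an orange handle, 189 mm long; origin at its underside's centre.
- ball_pein_hammer: Bystander on the bench, loose: hammer with a wooden handle, 304 mm long, 27 mm high; origin at its underside's centre.
- brass_nipple: Bystander on the bench, loose: brass pipe nipple standing on end, 36 mm across, 38 mm high; origin at its underside's centre.
- cement_tin: Bystander on the bench, loose: round tin, 70 mm across, 98 mm high; origin at its underside's centre.

How it is judged (in metres and radians):
On the way:
1. the pointer rests on the middle of the red magnet (within 4 mm sideways) while the lock button is still up (y of red_magnet in the frame of lever_fin between -0.004 and 0.004 m and x of red_magnet in the frame of lever_fin below 0 m and velocity of joint stop_ring between -0.05 and 0.05 rad/s and value of joint lock_button below 0.002 m), for 0.5 s.
At the end, for the whole second after the job is handed in: The lever's line passes within 4 mm of the red magnet's centre, on the magnet's side of the axis, the ring is at rest, and the lock button is down by more than 6.5 of its 8 mm (y of red_magnet in the frame of lever_fin between -0.004 and 0.004 m and x of red_magnet in the frame of lever_fin below 0 m and velocity of joint stop_ring between -0.05 and 0.05 rad/s and value of joint lock_button above 0.0065 m); the robot touches nothing.
It fails at once if the fin is pinched or gripped (its left and right halves pressed at once by the fingers) (contact force between the fingers and stop_ring_c2 above 1.5 N and contact force between the fingers and stop_ring_c3 above 1.5 N).
It fails at once if a tool or fitting on the bench is shifted by more than 20 mm or lifted (distance of any of marker, solder_spool, screwdriver_cross, screwdriver_flat, ball_pein_hammer, brass_nipple, cement_tin from where it was at the start of the episode above 0.02 m).
It also fails if it takes over 54 s, if anything falls off the work surface, if the arm or the gripper's body presses on something with over 40 N, if the wrist force passes 120 N, or if a joint passes its speed limit or range.

### The arm

A 6-joint arm with a two-finger parallel gripper is mounted at the origin on a cart in front of the work surface, level with it; the furniture and walls round the work are solid. World frame = base frame: x ahead of the robot, y to its left, z up, the work surface at z = 0. Lengths are in m, angles in degrees, forces in N, time in s.
With the tool pointing down it reaches from about 0.25 to 0.725 m from the base axis. Payload 9.7 kg.
Tool frame: the origin (TCP) lies where the fingers leave the gripper's body, on its centre line; the fingertips stand 73 mm ahead of it and the grasp point (between the pads) lies 54 mm ahead of it; y points along the fingers, x is the direction in which the jaws open and shut, and the axes are right-handed (so a half turn about y gives the same grasp; the last joint's range is limited). The gripper opens to 85 mm and grips with 20 to 120 N. Pads are 22 mm wide; open, the fingers measure 114 mm over their backs; the gripper's body (76 mm by 85 mm) begins 54 mm behind the grasp point. The pads swing forward as they close: fully open they stand 13 mm farther back than shut.
Start: joints at [66.234, 4.979, 10.078, 95.1, 0, 90], TCP at [0.222, 0.503, 0.304] pointing down, gripper open.
Joint ranges: [-179.16, 179.16], [-48.56, 103.87], [-65.8, 70.77], [-126.05, 130.52], [-82.76, 87.17], [-180, 180]. Speed limits (degrees/s): [127.2, 127.2, 147.25, 180, 180, 180].

### API

Orientations are given as [roll, pitch, yaw] about the fixed x, y, z axes, in that order (R = Rz(yaw) Ry(pitch) Rx(roll)).
In Python, from workcell import sensors, imaging, bot, models gives the robot as it stands.
- The arm moves only by the tool arm_command, never from a script. Its argument "rows" is one flat list of numbers, 7 for each row, row after row: the shift along the tool's x, y, z in cm, then the turn, a rotation vector about the tool's x, y, z in degrees, then the gripper's target within -1 to 1 (fully open at 1, half-way at 0, shut at -1). A call has 1 to 12 rows; each row is the pose to reach, as a shift and turn from the pose commanded when the call began, along the tool's axes at that moment; what a row does not reach only later rows make up. A row lasts 1/12 s, in which the tool goes at most 41.7 mm and 7.16 degrees, less where a joint would pass 70% of its speed; a pose out of reach is approached as far as the arm can. A call with a gripper value outside its range is refused whole. The fingers move at their own pace and stop on an object; "force" is the grip in N (left out, the last holds). Time passes only in rows, so rows that repeat a pose let the fingers close. It gives the time, the measured TCP pose, the force and the opening at its end, in the units of the state.
- sensors.get_obs(): the state, without advancing time (a new reading comes with each control period).
- imaging.camera(name): name is "scene" or "top" or "wrist"; returns a dict with "pixels" (480x640x3 uint8, blue, green, red), "z_map" (480x640 float32, m along the optical axis (not along the pixel's ray), 0 where there is no reading), "camera_matrix" (3x3 intrinsics, pixels), "world_from_camera" (4x4, takes a point from camera to world coordinates). Camera axes: x right, y up, looking along -z (the intrinsics and any distortion apply to the point x, -y, -z); pixel columns grow to the right and rows downward; lengths in m; the calibration is good to about 2 mm. A picture is of the moment at which its call begins.
- bot.job_done(): hands the job in, once; it reports no verdict.
Trained networks look in the newest picture that a camera, given by its name, has taken for a name from the list of things; names that differ only in an ending like _2 or _b are one class to them, and where a whole thing is asked for, a point or a joint stands for the part that bears it (a point fixed in the world has none). Each returns a list of dicts, best first, with "conf" (0 to 1); they miss things now and then, are a little off and sometimes report something else, mostly with a low value. They report only what shows in the picture. A call takes as long as a camera call.
- models.search_frame(thing, camera): "extent" ([centre column, centre row, width, height] in pixels, round what is visible of it).
- models.spot_point(thing, camera): "location" ([column, row] in pixels: a listed point, or the origin of a listed thing).
The state is a dict: "time": time; "q": joint angles; "qd": joint speeds; "joint_efforts": joint torques, N m; "ee_pos": TCP position; "tcp_rot": TCP orientation; "wrist_force": force on the tool from outside, world axes, zero at the start; "torque": the same for the moment, N m; "opening": finger opening in m.
Only numpy, scipy, OpenCV 4.12 (cv2) and the standard library are available. Lean on these libraries where they do the work, as an engineer would, in place of code of your own. Each camera call takes 0.05 s, during which the arm holds its last target.

## Working session

There is one attempt and no reset: what is moved stays moved. The work goes in short steps, Python scripts to look and compute and a tool call to move; the robot and the scene stay as the last step left them, time stands still between calls to the robot, and variables do not carry over. Pictures are saved under pics/ and viewed, and the job is handed in when it is done.

Besides the shell and the picture viewer there is one more tool, called after "Emit:" as name(argument=value, ...) on one line, values as JSON. arm_command: Moves the arm, as the interface text tells. Its arguments: {"type":"object","properties":{"rows":{"type":"array","items":{"type":"number"}},"force":{"type":"number"}},"required":["rows"]}

```bash
mkdir -p pics
cat > h.py <<'E'
import numpy as np, cv2
from workcell import sensors, imaging, bot, models
def cam(n):
    return imaging.camera(n)
def ray(c,u,v):
    K=c["camera_matrix"];T=c["world_from_camera"]
    d=np.array([(u-K[0,2])/K[0,0],-(v-K[1,2])/K[1,1],-1.0])
    return T[:3,3],T[:3,:3]@d
def atz(c,u,v,z):
    o,d=ray(c,u,v);return o+d*(z-o[2])/d[2]
def byd(c,u,v):
    o,d=ray(c,u,v);z=c["z_map"][int(round(v)),int(round(u))];return o+d*z
def proj(c,p):
    T=np.linalg.inv(c["world_from_camera"]);K=c["camera_matrix"];q=T[:3,:3]@p+T[:3,3]
    return K[0,2]+K[0,0]*q[0]/-q[2],K[1,2]+K[1,1]*-q[1]/-q[2]
E
python3 - <<'E'
from h import *
o=sensors.get_obs();print(o)
for n in ["scene","top"]:
    c=cam(n);cv2.imwrite(f"pics/{n}0.png",c["pixels"]);print(n,c["world_from_camera"][:3,3],c["camera_matrix"][0,0])
    for t,z in [("red_magnet",.104),("blue_magnet",.104),("lever_fin",.136),("pointer_tip",.112),("button_top",.14),("bender",0)]:
        r=models.spot_point(t,n)
        for x in r[:2]:
            print(t,np.round(x["location"],1),round(x["conf"],2),np.round(atz(c,*x["location"],z),4),np.round(byd(c,*x["location"]),4))
E
```

```text
{'time': 0.0, 'q': array([6.62343536e+01, 5.01016471e+00, 1.00328076e+01, 9.50990588e+01,
       4.15525160e-04, 9.00003871e+01]), 'qd': array([-0.04309089, -0.06051317,  0.05819627,  0.0765    ,  0.02443982,
        0.01803018]), 'joint_efforts': array([ 1.36825511e-03, -5.20382881e+01,  4.64807868e+01,  1.59941782e-02,
        8.52595008e-05, -3.45691689e-06]), 'ee_pos': array([0.22159032, 0.5032333 , 0.30317723]), 'tcp_rot': array([-8.99995850e+01,  7.64158726e-02,  6.62339664e+01]), 'wrist_force': array([-0.35361939,  0.19876473, -0.14133889]), 'torque': array([-0.06066348,  0.02233388,  0.03861101]), 'opening': 0.08524452759666562}
scene [0.3434285  0.49359437 0.61743272] 469.7567655802382
red_magnet [348.9 353. ] 0.72 [0.44   0.0827 0.104 ] [0.4591 0.0013 0.0022]
red_magnet [278.5 250.4] 0.57 [ 0.6179 -0.0969  0.104 ] [ 0.6156 -0.0921  0.1082]
blue_magnet [310.1 223.1] 0.55 [ 0.5924 -0.1928  0.104 ] [ 0.5902 -0.1868  0.1085]
lever_fin [289.  218.4] 0.92 [ 0.6181 -0.1522  0.136 ] [ 0.6094 -0.1317  0.1513]
lever_fin [378.5 246.7] 0.71 [ 0.4464 -0.1205  0.136 ] [ 0.4504 -0.1447  0
[... 180 characters left out ...]
top [266.3 212. ] 0.75 [ 0.6629 -0.1534  0.14  ] [ 0.6627 -0.1529  0.1404]
bender [273.9 272.8] 0.89 [ 0.6548 -0.1471  0.    ] [ 0.6384 -0.1134  0.0325]
top [ 0.48671427 -0.14361452  0.94334481] 441.9285163278157
red_magnet [299.4 204.2] 0.52 [ 0.6141 -0.0997  0.104 ] [ 0.6134 -0.0999  0.1091]
blue_magnet [347.3 216.3] 0.46 [ 0.5899 -0.1911  0.104 ] [ 0.5889 -0.1906  0.112 ]
lever_fin [317.  204.8] 0.91 [ 0.6078 -0.1338  0.136 ] [ 0.6048 -0.134   0.156 ]
pointer_tip [319.9 215.3] 0.97 [ 0.5913 -0.1388  0.112 ] [ 0.5922 -0.1388  0.105 ]
button_top [329.6 178.5] 0.5 [ 0.6559 -0.1574  0.14  ] [ 0.6559 -0.1574  0.1399]
bender [325.2 190.5] 0.93 [ 0.6592 -0.1501  0.    ] [ 0.6369 -0.1492  0.1218]
```

Run:
```python
import cv2
a=cv2.imread("pics/top0.png");cv2.imwrite("pics/top0c.png",cv2.resize(a[130:260,250:410],None,fx=4.6,fy=4.6,interpolation=cv2.INTER_CUBIC))
```

```text
(no output)
```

View pics/scene0.png

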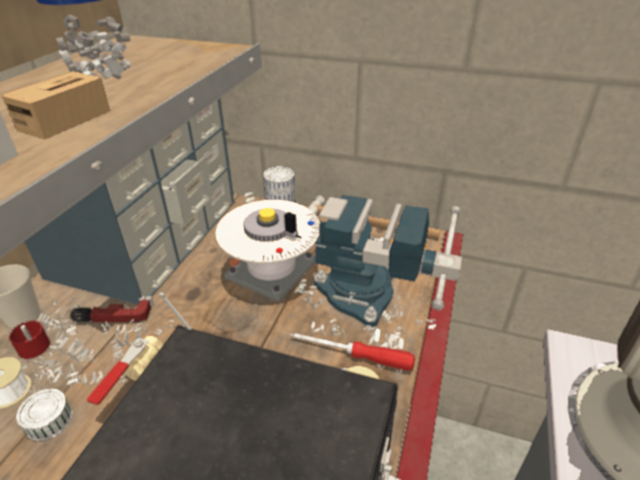

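View pics/top0.png

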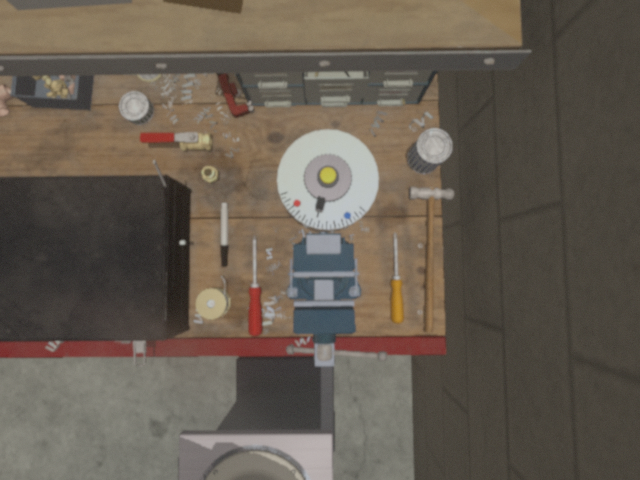

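View pics/top0c.png

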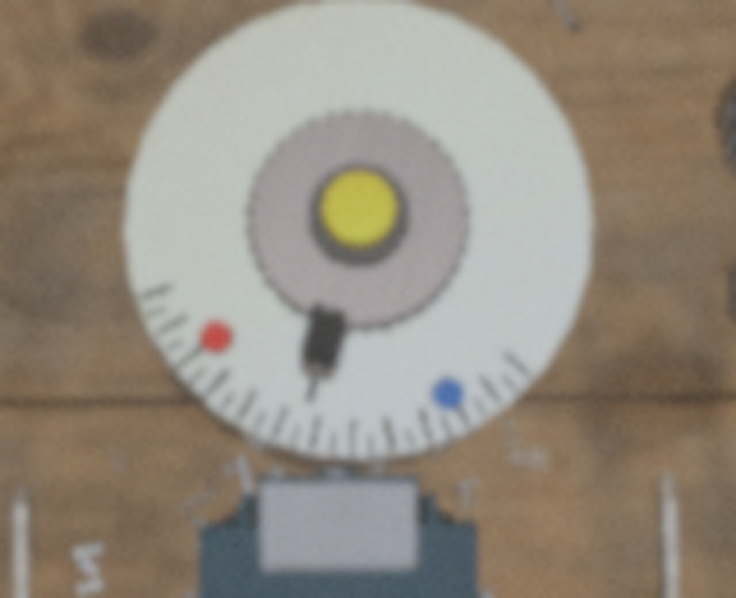

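```bash
cat >> h.py <<'E'
def col(c,name,z,roi=None):
    hsv=cv2.cvtColor(c["pixels"],cv2.COLOR_BGR2HSV)
    m={"red":cv2.inRange(hsv,(0,110,90),(8,255,255))|cv2.inRange(hsv,(172,110,90),(180,255,255)),
       "blue":cv2.inRange(hsv,(100,110,80),(130,255,255)),"yellow":cv2.inRange(hsv,(22,120,100),(36,255,255)),
       }[name]
    n,l,s,ce=cv2.connectedComponentsWithStats(m)
    out=[]
    for i in range(1,n):
        if s[i,4]>6:
            p=atz(c,*ce[i],z)
            if np.hypot(p[0]-.655,p[1]+.155)<.11: out.append((s[i,4],np.round(p,4)))
    return out
E
python3 - <<'E'
from h import *
for n in ["scene","top"]:
    c=cam(n)
    print(n,"red",col(c,"red",.107),"blue",col(c,"blue",.107),"yel",col(c,"yellow",.139))
    # dial fit by height from depth
    Z=c["z_map"];K=c["camera_matrix"];T=c["world_from_camera"]
    v,u=np.mgrid[:480,:640]
    P=np.stack([(u-K[0,2])/K[0,0]*Z,-(v-K[1,2])/K[1,1]*Z,-Z],-1)@T[:3,:3].T+T[:3,3]
    ok=(Z>0)
    d=ok&(abs(P[...,2]-.104)<.006)&(np.hypot(P[...,0]-.655,P[...,1]+.155)<.115)
    pts=P[d][:,:2].astype(np.float32)
    h=cv2.convexHull(pts);print("dial",len(pts),cv2.minEnclosingCircle(pts), np.median(P[d][:,2]))
    b=ok&(abs(P[...,2]-.14)<.004)&(np.hypot(P[...,0]-.655,P[...,1]+.155)<.03);print("btn depth",P[b].mean(0),P[b].min(0),P[b].max(0))
    f=ok&(P[...,2]>.146)&(P[...,2]<.165)&(np.hypot(P[...,0]-.655,P[...,1]+.155)<.09);print("fin top",f.sum(),P[f].mean(0))
    s=ok&(P[...,2]>.18)&(P[...,0]>.5)&(P[...,0]<1.2)&(abs(P[...,1]+.15)<.3);print("tall",s.sum(),P[s].min(0) if s.any() else 0)
    s=ok&(P[...,2]>.05)&(P[...,0]>.3)&(P[...,0]<.56)&(abs(P[...,1]+.15)<.2);print("vice",P[s].min(0),P[s].max(0))
E
```

```text
scene red [(np.int32(28), array([ 0.6162, -0.0952,  0.107 ]))] blue [(np.int32(13), array([ 0.5915, -0.1902,  0.107 ]))] yel [(np.int32(160), array([ 0.6594, -0.1476,  0.139 ]))]
dial 3706 ((0.6499587297439575, -0.15614452958106995), 0.11053529381752014) 0.10495704199806655
btn depth [ 0.66138047 -0.15233979  0.14022364] [ 0.64775566 -0.16974914  0.13600796] [ 0.67609614 -0.1389489   0.14288044]
fin top 103 [ 0.60945944 -0.13774153  0.15268428]
tall 39504 [ 0.5154871  -0.43232425  0.18000284]
vice [ 0.31192257 -0.25453259  0.05000395] [ 0.55659669 -0.06968264  0.18514129]
top red [(np.int32(22), array([ 0.6164, -0.0943,  0.107 ]))] blue [(np.int32(17), array([ 0.5914, -0.1904,  0.107 ]))] yel [(np.int32(193), array([ 0.6628, -0.1536,  0.139 ]))]
dial 6020 ((0.6637134552001953, -0.15338928997516632), 0.09807164967060089) 0.10524391297536007
btn depth [ 0.66300042 -0.15360896  0.14089059] [ 0.64888463 -0.16754143  0.13663574] [ 0.67805985 -0.13975863  0.14355514]
fin top 86 [ 0.61081591 -0.1390167   0.15546495]
tall 30546 [ 0.50502334 -0.42875611  0.1800077 ]
vice [ 0.31365918 -0.25341702  0.05000578] [ 0.55694454 -0.07099192  0.18652891]
```

Run:
```python
from h import *
for n in ["scene","top"]:
    c=cam(n)
    Z=c["z_map"];K=c["camera_matrix"];T=c["world_from_camera"]
    v,u=np.mgrid[:480,:640]
    P=np.stack([(u-K[0,2])/K[0,0]*Z,-(v-K[1,2])/K[1,1]*Z,-Z],-1)@T[:3,:3].T+T[:3,3]
    P=P[(Z>0)]
    print(n)
    for x in np.arange(.2,1.1,.05):
        print(round(x,2),[ (lambda s: "--" if len(s)<3 else "%.2f"%np.sort(s)[-3])(P[(P[:,0]>=x)&(P[:,0]<x+.05)&(P[:,1]>=y)&(P[:,1]<y+.1),2]) for y in np.arange(-.4,.7,.1)])
```

```text
scene
0.2 ['-0.79', '-0.79', '--', '--', '--', '--', '--', '--', '--', '--', '--']
0.25 ['-0.79', '-0.79', '--', '--', '--', '--', '--', '--', '--', '--', '--']
0.3 ['0.00', '0.16', '0.13', '0.09', '0.00', '0.00', '0.06', '--', '--', '--', '--']
0.35 ['0.02', '0.02', '0.18', '0.18', '0.03', '0.15', '0.15', '--', '--', '--', '--']
0.4 ['0.02', '0.03', '0.18', '0.18', '0.05', '0.15', '0.15', '--', '--', '--', '--']
0.45 ['0.02', '0.17', '0.18', '0.18', '0.03', '0.15', '0.15', '0.15', '--', '--', '--']
0.5 ['0.02', '--', '0.18', '0.18', '0.02', '0.15', '0.15', '0.15', '--', '--', '--']
0.55 ['--', '0.11', '0.13', '0.11', '0.01', '0.15', '0.15', '0.15', '--', '--', '--']
0.6 ['0.03', '0.11', '0.16', '0.11', '0.00', '0.16', '0.15', '0.15', '--', '--', '--']
0.65 ['0.10', '0.11', '0.14', '0.11', '0.00', '0.20', '0.15', '0.15', '--', '--', '--']
0.7 ['0.10', '0.11', '0.12', '0.11', '0.02', '0.03', '--', '--', '--', '--', '--']
0.75 ['0.36', '0.36', '0.36', '0.36', '0.36', '0.36', '0.36', '0.00', '--', '--', '--']
0.8 ['0.36', '0.36', '0.36', '0.41', '0.41', '0.36', '0.03', '0.00', '--', '--
[... 1267 characters left out ...]
15', '0.15', '0.15', '0.00', '--']
0.7 ['0.10', '0.11', '0.12', '0.11', '0.04', '0.04', '0.01', '0.01', '0.01', '0.01', '--']
0.75 ['0.36', '0.36', '0.36', '0.36', '0.36', '0.36', '0.36', '0.36', '0.01', '0.01', '--']
0.8 ['0.36', '0.36', '0.36', '0.39', '0.38', '0.36', '0.36', '0.36', '0.07', '0.03', '--']
0.85 ['0.36', '0.36', '0.36', '0.37', '0.38', '0.37', '0.38', '0.36', '0.07', '0.03', '--']
0.9 ['0.00', '--', '--', '--', '0.03', '0.02', '0.03', '0.04', '0.05', '0.00', '--']
0.95 ['--', '--', '--', '--', '--', '--', '--', '--', '--', '--', '--']
1.0 ['--', '--', '--', '--', '--', '--', '--', '--', '--', '--', '--']
1.05 ['--', '--', '--', '--', '--', '--', '--', '--', '--', '--', '--']
```

```bash
cat >> h.py <<'E'
from scipy.spatial.transform import Rotation as Ro
AX=np.array([.6632,-.1535])
def go(p,yaw,roll=-90,pitch=0):
    o=sensors.get_obs();R0=Ro.from_euler("xyz",o["tcp_rot"],degrees=True)
    R1=Ro.from_euler("xyz",[roll,pitch,yaw],degrees=True)
    print("t",round(o["time"],2),"at",np.round(o["ee_pos"],4),np.round(o["tcp_rot"],1),"F",np.round(o["wrist_force"],1),"op",round(o["opening"],3))
    print(" shift cm",np.round(R0.inv().apply(np.array(p)-o["ee_pos"])*100,2),"rotv",np.round((R0.inv()*R1).as_rotvec(degrees=True),1))
def push(phi,gap,r=.054,half=.018,z=.205):
    u=np.array([-np.cos(phi),np.sin(phi)]);t=np.array([np.sin(phi),np.cos(phi)])
    p=AX+r*u-t*(half+gap);return [p[0],p[1],z],-np.degrees(phi)
E
python3 - <<'E'
from h import *
p,y=push(.272,.02,z=.304);print(p,y);go(p,y)
E
```

```text
[np.float64(0.6009762617975358), np.float64(-0.17559539327803883), 0.304] -15.584452027558394
t 0.9 at [0.2217 0.5034 0.3039] [-90.    0.   66.2] F [ 0.3  0.1 -0.4] op 0.085
 shift cm [-4.685e+01 -1.000e-02 -6.208e+01] rotv [ 0.  81.8 -0. ]
```

Emit:
arm_command(rows=[-2.5,0,-3.3,0,4,0,-1,-6,0,-8,0,9,0,-1,-9,0,-12,0,15,0,-1,-12,0,-16,0,21,0,-1,-15,0,-20,0,26,0,-1,-18,0,-24,0,31,0,-1,-21,0,-28,0,36,0,-1,-24,0,-32,0,41,0,-1,-27,0,-36,0,46,0,-1,-30,0,-39.5,0,52,0,-1,-32,0,-42.4,0,56,0,-1,-34,0,-45,0,60,0,-1], force=20)

```text
time: 1.9
ee_pos: [0.4658, 0.0649, 0.3042]
tcp_rot: [-90.0, -0.1, 6.0]
wrist_force: [0.3, 1.8, 0.6]
opening: -0.0004
```

Run:
```python
from h import *
p,y=push(.272,.02,z=.28);go(p,y)
```

```text
t 1.9 at [0.4658 0.0649 0.3042] [-90.   -0.1   6. ] F [0.3 1.8 0.6] op -0.0
 shift cm [ 10.92   2.43 -25.34] rotv [-0.  21.6  0. ]
```

Emit:
arm_command(rows=[1,0,-2.5,0,2,0,-1,2.3,0,-5.5,0,5,0,-1,3.6,0,-8.5,0,8,0,-1,5,0,-11.5,0,11,0,-1,6.3,0,-14.5,0,14,0,-1,7.6,0,-17.5,0,17,0,-1,8.9,0,-20.5,0,19,0,-1,10,0.5,-23,0,21,0,-1,10.6,1.5,-24.7,0,21.6,0,-1,10.9,2.4,-25.3,0,21.6,0,-1,10.9,2.4,-25.3,0,21.6,0,-1,10.9,2.4,-25.3,0,21.6,0,-1])

```text
time: 2.9
ee_pos: [0.6007, -0.1721, 0.2792]
tcp_rot: [-90.0, 0.1, -15.4]
wrist_force: [-0.4, -0.2, 0.5]
opening: 0.0005
```

Run:
```python
from h import *
p,y=push(.272,.02,z=.205);go(p,y)
for n in ["scene","wrist"]:
    c=cam(n);cv2.imwrite(f"pics/{n}1.png",c["pixels"])
```

```text
t 2.9 at [ 0.6007 -0.1721  0.2792] [-90.    0.1 -15.4] F [-0.4 -0.2  0.5] op 0.0
 shift cm [ 0.13  7.42 -0.33] rotv [-0.   0.2 -0.1]
```

View pics/scene1.png

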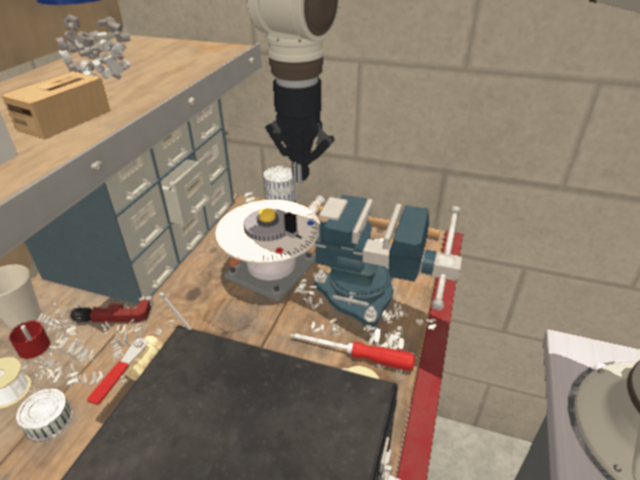

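View pics/wrist1.png

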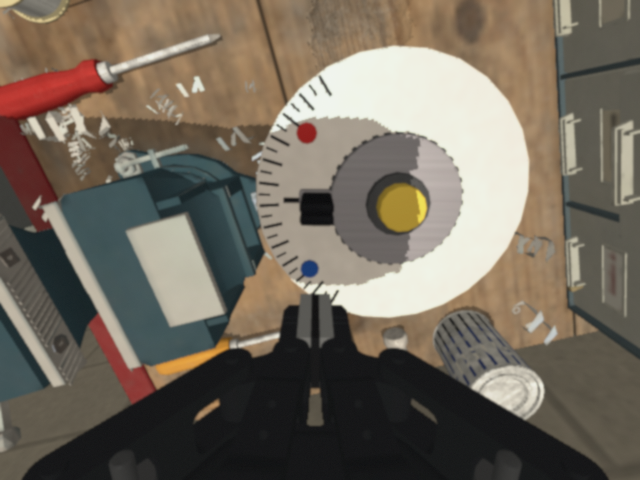

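Run:
```python
from h import *
c=cam("wrist");print(c["world_from_camera"][:3,3])
print("red",col(c,"red",.108),"blue",col(c,"blue",.108),"yel",col(c,"yellow",.139))
for t,z in [("lever_fin",.136),("pointer_tip",.112),("button_top",.14)]:
  for x in models.spot_point(t,"wrist")[:1]: print(t,np.round(x["location"]),x["conf"],atz(c,*x["location"],z))
print("tipL/R",atz(c,302,296,.206),atz(c,333,296,.206))
Z=c["z_map"];K=c["camera_matrix"];T=c["world_from_camera"]
v,u=np.mgrid[:480,:640]
P=np.stack([(u-K[0,2])/K[0,0]*Z,-(v-K[1,2])/K[1,1]*Z,-Z],-1)@T[:3,:3].T+T[:3,3]
d=(Z>0)&(abs(P[...,2]-.104)<.004)
print("dial",cv2.minEnclosingCircle(P[d&(np.hypot(P[...,0]-AX[0],P[...,1]-AX[1])<.105)][:,:2].astype(np.float32)))
hsv=cv2.cvtColor(c["pixels"],cv2.COLOR_BGR2HSV)
f=(Z>0)&(abs(P[...,2]-.1545)<.006)&(np.hypot(P[...,0]-AX[0],P[...,1]-AX[1])<.075);print("fin top",f.sum(),P[f].mean(0))
```

```text
[ 0.62341639 -0.09344367  0.35184446]
red [(np.int32(311), array([ 0.617 , -0.0956,  0.108 ]))] blue [(np.int32(189), array([ 0.5925, -0.1913,  0.108 ]))] yel [(np.int32(1870), array([ 0.6634, -0.1541,  0.139 ]))]
lever_fin [315. 207.] 0.61 [ 0.61105519 -0.14015596  0.136     ]
pointer_tip [285. 196.] 0.96 [ 0.59158229 -0.13210867  0.112     ]
button_top [402. 212.] 0.64 [ 0.66292389 -0.15719991  0.14      ]
tipL/R [ 0.59801688 -0.16462055  0.206     ] [ 0.61206025 -0.16846839  0.206     ]
dial ((0.6636143326759338, -0.1553296148777008), 0.09809044003486633)
fin top 823 [ 0.61165524 -0.13971405  0.15530447]
```

Emit:
arm_command(rows=[0,2,0,0,0,0,-1,0,4,0,0,0,0,-1,0,6,0,0,0,0,-1,0,7,0,0,0,0,-1,0,7.5,0,0,0,0,-1,0,7.5,0,0,0,0,-1,0,7.5,0,0,0,0,-1])

```text
time: 3.78
ee_pos: [0.6014, -0.1725, 0.2059]
tcp_rot: [-90.0, -0.1, -15.4]
wrist_force: [-0.4, -0.2, 0.1]
opening: -0.0002
```

Run:
```python
from h import *
c=cam("wrist");cv2.imwrite("pics/wrist2.png",c["pixels"])
for phi,g in [(.275,.002),(.45,0),(.65,0),(.8,0),(.86,0)]:
    print(phi);go(*push(phi,g))
```

```text
0.275
t 3.83 at [ 0.6015 -0.1726  0.2063] [-90.   -0.1 -15.4] F [1.  0.6 0.3] op -0.0
 shift cm [0.03 0.13 1.51] rotv [0.  0.4 0.1]
0.45
t 3.83 at [ 0.6015 -0.1726  0.2063] [-90.   -0.1 -15.4] F [1.  0.6 0.3] op -0.0
 shift cm [-0.2   0.13  2.68] rotv [-0.  10.4  0.1]
0.65
t 3.83 at [ 0.6015 -0.1726  0.2063] [-90.   -0.1 -15.4] F [1.  0.6 0.3] op -0.0
 shift cm [-0.24  0.13  3.82] rotv [-0.  21.9  0.1]
0.8
t 3.83 at [ 0.6015 -0.1726  0.2063] [-90.   -0.1 -15.4] F [1.  0.6 0.3] op -0.0
 shift cm [-0.13  0.13  4.66] rotv [-0.  30.5  0.1]
0.86
t 3.83 at [ 0.6015 -0.1726  0.2063] [-90.   -0.1 -15.4] F [1.  0.6 0.3] op -0.0
 shift cm [-0.05  0.13  4.99] rotv [-0.  33.9  0.1]
```

View pics/wrist2.png

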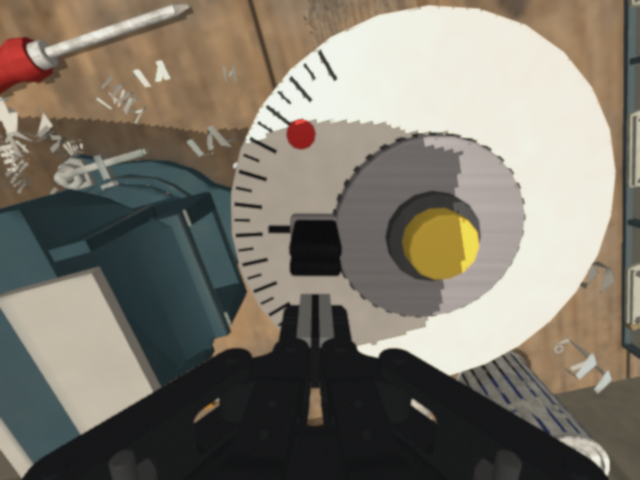

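Emit:
arm_command(rows=[0,0,0.5,0,0,0,-1,0,0,1.0,0,0.5,0,-1,0,0,1.4,0,0.5,0,-1,-0.05,0,1.7,0,2,0,-1,-0.1,0,2,0,4.5,0,-1,-0.15,0,2.35,0,7.5,0,-1,-0.2,0,2.7,0,10.4,0,-1,-0.22,0,3,0,13.5,0,-1,-0.23,0,3.3,0,16.5,0,-1,-0.24,0,3.6,0,19.5,0,-1,-0.24,0,3.8,0,21.9,0,-1,-0.24,0,3.8,0,21.9,0,-1])

```text
time: 4.83
ee_pos: [0.6092, -0.135, 0.2053]
tcp_rot: [-90.0, -0.1, -37.4]
wrist_force: [-0.2, -0.8, 0.4]
opening: -0.0
```

```bash
cat >> h.py <<'E'
def look(i,ax=(.6634,-.1543),red=(.6167,-.0955)):
    ax=np.array(ax);red=np.array(red)
    for n in ["wrist","top"]:
        c=cam(n);cv2.imwrite(f"pics/{n}{i}.png",c["pixels"])
        for col_,z in [("red",.108),("yellow",.139)]: print(n,col_,col(c,col_,z))
        Z=c["z_map"];K=c["camera_matrix"];T=c["world_from_camera"]
        v,u=np.mgrid[:480,:640]
        P=np.stack([(u-K[0,2])/K[0,0]*Z,-(v-K[1,2])/K[1,1]*Z,-Z],-1)@T[:3,:3].T+T[:3,3]
        dark=c["pixels"].max(2)<70
        f=dark&(abs(P[...,2]-.1545)<.006)&(np.hypot(P[...,0]-ax[0],P[...,1]-ax[1])<.075)
        if f.sum()>5:
            m=P[f].mean(0);d=m[:2]-ax;print(n,"fin",f.sum(),m,"r",np.hypot(*d),"phi",np.arctan2(d[1],-d[0]))
        for t,z in [("lever_fin",.136),("pointer_tip",.112)]:
            for x in models.spot_point(t,n)[:1]:
                p=atz(c,*x["location"],z);d=p[:2]-ax;print(n,t,np.round(x["location"]),round(x["conf"],2),p,"r",np.hypot(*d),"phi",np.arctan2(d[1],-d[0]))
    d=red-ax;print("want",np.arctan2(d[1],-d[0]))
E
python3 - <<'E'
from h import *
look(3);go(*push(.86,0))
E
```

```text
wrist red [(np.int32(545), array([ 0.6171, -0.0956,  0.108 ]))]
wrist yellow [(np.int32(3865), array([ 0.6639, -0.1527,  0.139 ]))]
wrist fin 2426 [ 0.62077056 -0.12235235  0.15501297] r 0.053272145305687794 phi 0.6431342609808397
wrist lever_fin [314. 279.] 0.88 [ 0.62064792 -0.12143857  0.136     ] r 0.053922297080540756 phi 0.6553313533184137
wrist pointer_tip [268. 254.] 0.62 [ 0.604063   -0.10529032  0.112     ] r 0.07695991166063604 phi 0.690367908998717
top red []
top yellow []
want 0.8995911435475483
t 5.13 at [ 0.6089 -0.1352  0.2048] [-90.    0.  -37.2] F [-0.2 -0.1 -0.6] op 0.0
 shift cm [-0.23 -0.02  1.19] rotv [-0.  12.1 -0. ]
```

View pics/wrist3.png

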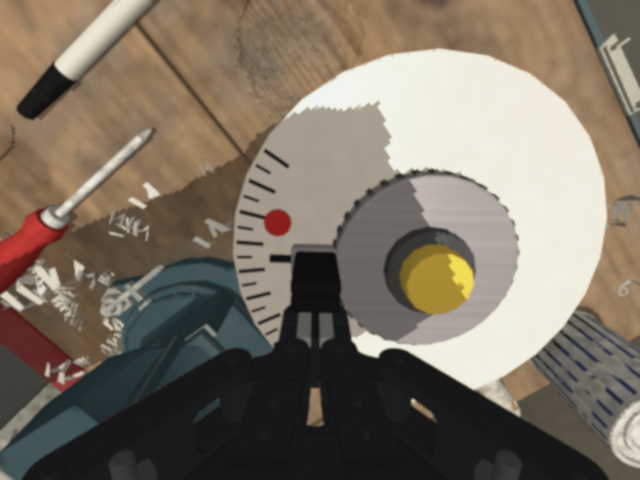

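Emit:
arm_command(rows=[-0.03,0,0.2,0,2,0,-1,-0.06,0,0.4,0,4,0,-1,-0.1,0,0.6,0,6,0,-1,-0.15,0,0.8,0,8,0,-1,-0.19,0,1.0,0,10,0,-1,-0.19,0,1.0,0,10,0,-1,-0.19,0,1.0,0,10,0,-1])

```text
time: 5.72
ee_pos: [0.6133, -0.1263, 0.2048]
tcp_rot: [-90.0, 0.0, -47.2]
wrist_force: [-1.5, 0.2, 0.1]
opening: -0.0001
```

Run:
```python
from h import *
look(4);go(*push(.9,0))
```

```text
wrist red [(np.int32(470), array([ 0.6176, -0.0952,  0.108 ]))]
wrist yellow [(np.int32(3888), array([ 0.6643, -0.1528,  0.139 ]))]
wrist fin 2435 [ 0.62689477 -0.11559444  0.15502409] r 0.05320481038030229 phi 0.8146452747933997
wrist lever_fin [314. 274.] 0.86 [ 0.62893742 -0.11330034  0.136     ] r 0.053559698341457636 phi 0.871809578538197
wrist pointer_tip [272. 253.] 0.59 [ 0.61498611 -0.09657399  0.112     ] r 0.07534054113612972 phi 0.8729084923844348
top red []
top yellow []
top pointer_tip [346. 215.] 0.48 [ 0.59085751 -0.18878034  0.112     ] r 0.08032002415944682 phi -0.4437031375787031
want 0.8995911435475483
t 6.02 at [ 0.6133 -0.1262  0.2049] [-90.    0.  -47.2] F [-2.5 -0.6  0.2] op -0.0
 shift cm [-0.13 -0.01  0.42] rotv [ 0.   4.3 -0. ]
```

View pics/wrist4.png

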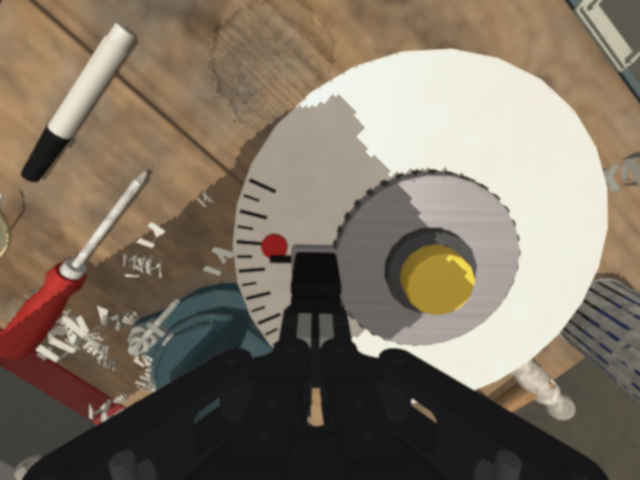

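```bash
cat >> h.py <<'E'
def fine(i,u=None,v=None):
    c=cam("wrist");cv2.imwrite(f"pics/wrist{i}.png",c["pixels"])
    Z=c["z_map"];K=c["camera_matrix"];T=c["world_from_camera"]
    vv,uu=np.mgrid[:480,:640]
    P=np.stack([(uu-K[0,2])/K[0,0]*Z,-(vv-K[1,2])/K[1,1]*Z,-Z],-1)@T[:3,:3].T+T[:3,3]
    d=(Z>0)&(abs(P[...,2]-.104)<.004)&(np.hypot(P[...,0]-AX[0],P[...,1]-AX[1])<.105)
    ax,r=cv2.minEnclosingCircle(P[d][:,:2].astype(np.float32));print("dial",ax,r)
    ax=np.array(ax);red=col(c,"red",.108)[0][1][:2]
    w=red-ax;wp=np.arctan2(w[1],-w[0]);print("red",red,"r",np.hypot(*w),"phi",wp)
    f=(c["pixels"].max(2)<70)&(abs(P[...,2]-.155)<.003)&(np.hypot(P[...,0]-ax[0],P[...,1]-ax[1])<.075)
    rect=cv2.minAreaRect(P[f][:,:2].astype(np.float32)*1000);print("fin rect mm",rect)
    m=np.array(rect[0])/1000-ax;print("fin r",np.hypot(*m),"phi",np.arctan2(m[1],-m[0]))
    px=c["pixels"].max(2)
    sub=(px<75)&(Z>0)&(abs(P[...,2]-.112)<.006)&(np.hypot(P[...,0]-ax[0],P[...,1]-ax[1])<.080)&(np.hypot(P[...,0]-ax[0],P[...,1]-ax[1])>.0685)
    n,l,s,ce=cv2.connectedComponentsWithStats(sub.astype(np.uint8))
    for k in range(1,n):
        p=atz(c,*ce[k],.112)[:2]-ax;ph=np.arctan2(p[1],-p[0])
        if s[k,4]>8 and abs(ph-wp)<.2: print("ptr",s[k],ce[k],"r",np.hypot(*p),"phi",ph,"err mm",(ph-wp)*np.hypot(*w)*1000)
    a=c["pixels"][200:320,220:380];cv2.imwrite(f"pics/crop{i}.png",cv2.resize(a,None,fx=5,fy=5,interpolation=cv2.INTER_CUBIC))
E
python3 - <<'E'
from h import *
fine(5)
E
```

```text
dial (0.6636503338813782, -0.15543164312839508) 0.09821932017803192
red [ 0.6176 -0.0952] r 0.07581875813103736 phi 0.9180456438184658
fin rect mm ((626.0992431640625, -116.2061767578125), (19.826961517333984, 26.379499435424805), 42.260860443115234)
fin r 0.05430213279466816 phi 0.8072031302264803
ptr [270 255  17   8 127] [278.09448819 258.59055118] r 0.07299616090066671 phi 0.842367952240217 err mm -5.737788593686487
```

View pics/crop5.png

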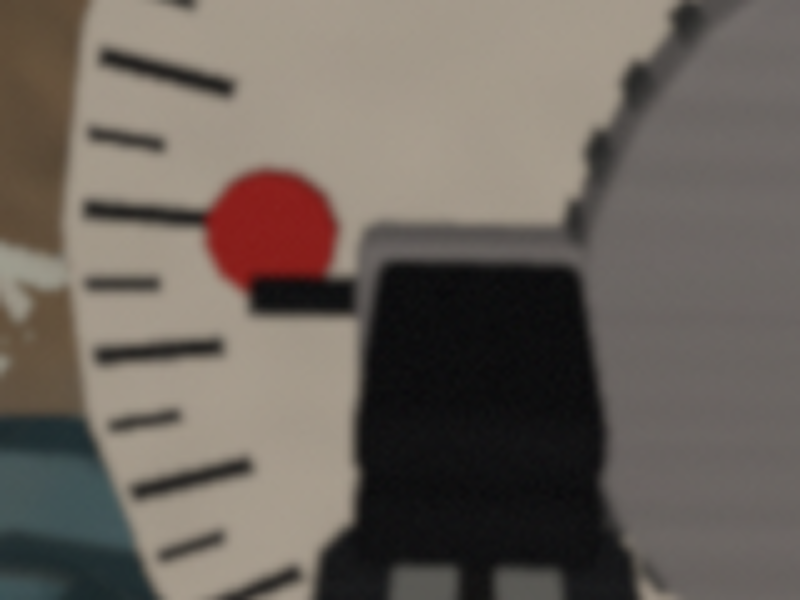

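Emit:
arm_command(rows=[-0.03,0,0.1,0,1,0,-1,-0.06,0,0.2,0,2,0,-1,-0.1,0,0.3,0,3,0,-1,-0.13,0,0.4,0,4.3,0,-1,-0.13,0,0.4,0,4.3,0,-1,-0.13,0,0.4,0,4.3,0,-1,-0.13,0,0.4,0,4.3,0,-1])

```text
time: 6.65
ee_pos: [0.6157, -0.1224, 0.2049]
tcp_rot: [-90.0, -0.0, -51.5]
wrist_force: [-1.7, -0.8, -0.5]
opening: -0.0002
```

Run:
```python
from h import *
fine(6);go(*push(.91,0))
```

```text
dial (0.6636090278625488, -0.15560294687747955) 0.09833060950040817
red [ 0.617  -0.0948] r 0.0766120083751722 phi 0.9167816050648583
fin rect mm ((629.1567993164062, -112.83011627197266), (20.167774200439453, 26.770793914794922), 39.68997573852539)
fin r 0.05492240972319979 phi 0.8927289541363539
ptr [270 255  18   8 130] [278.46923077 258.29230769] r 0.07298989722937628 phi 0.9250892001577572 err mm 0.6364615448347108
t 6.7 at [ 0.6157 -0.1224  0.2049] [-90.   -0.  -51.5] F [-1.1 -0.9 -0.2] op 0.0
 shift cm [-0.03 -0.01  0.04] rotv [-0.   0.6  0. ]
```

View pics/crop6.png

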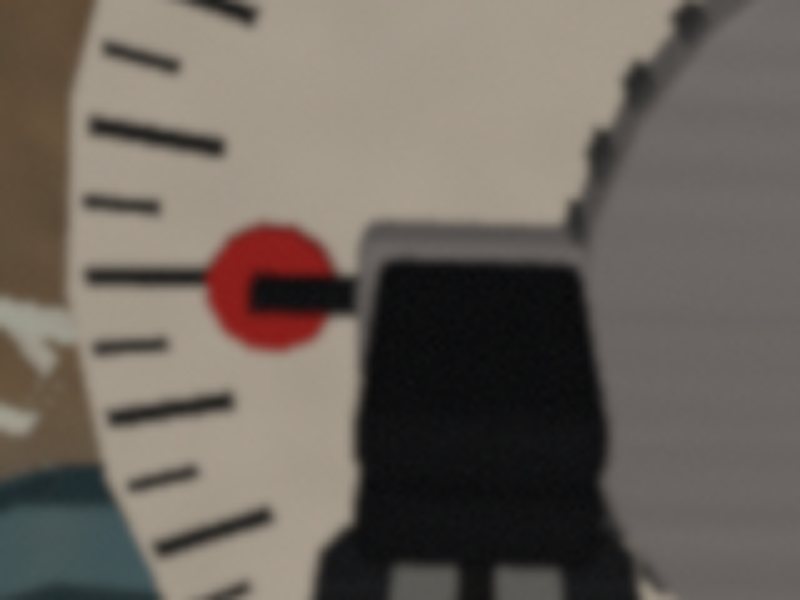

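Emit:
arm_command(rows=[0,0,-0.5,0,0,0,-1,0,0,-1,0,0,0,-1,0,0,-1.5,0,0,0,-1,0,-1,-2,0,0,0,-1,0,-2.5,-2,0,0,0,-1,0,-4,-2,0,0,0,-1,0,-5,-2,0,0,0,-1,0,-5,-2,0,0,0,-1,0,-5,-2,0,0,0,-1])

```text
time: 7.45
ee_pos: [0.6, -0.1352, 0.2555]
tcp_rot: [-90.0, -0.1, -51.6]
wrist_force: [-0.0, -0.2, -0.6]
opening: 0.0001
```

Run:
```python
from h import *
fine(7);go([.6636,-.1545,.24],-51)
# shelf edge
c=cam("scene");Z=c["z_map"];K=c["camera_matrix"];T=c["world_from_camera"]
v,u=np.mgrid[:480,:640]
P=np.stack([(u-K[0,2])/K[0,0]*Z,-(v-K[1,2])/K[1,1]*Z,-Z],-1)@T[:3,:3].T+T[:3,3]
s=P[(Z>0)&(P[...,2]>.25)&(P[...,2]<.37)&(P[...,0]>.6)&(abs(P[...,1]+.05)<.12)]
print(np.percentile(s[:,0],[.5,2,10]), len(s))
```

```text
dial (0.6634933948516846, -0.15533781051635742) 0.09806551784276962
red [ 0.6167 -0.0952] r 0.0761982811843349 phi 0.9095507163569159
fin rect mm ((631.7798461914062, -111.70994567871094), (13.332045555114746, 19.561452865600586), 36.5620002746582)
fin r 0.05393644184519211 phi 0.9422370631474888
ptr [278 197  14   5  66] [284.59090909 198.98484848] r 0.07282584074446033 phi 0.9279621145782522 err mm 1.4029168986661473
t 7.5 at [ 0.5998 -0.1351  0.2546] [-90.    0.  -51.6] F [ 0.1  0.3 -0.6] op -0.0
 shift cm [5.49 1.46 3.79] rotv [ 0.  -0.6 -0. ]
[0.60100971 0.60494205 0.77910988] 10423
```

View pics/wrist7.png

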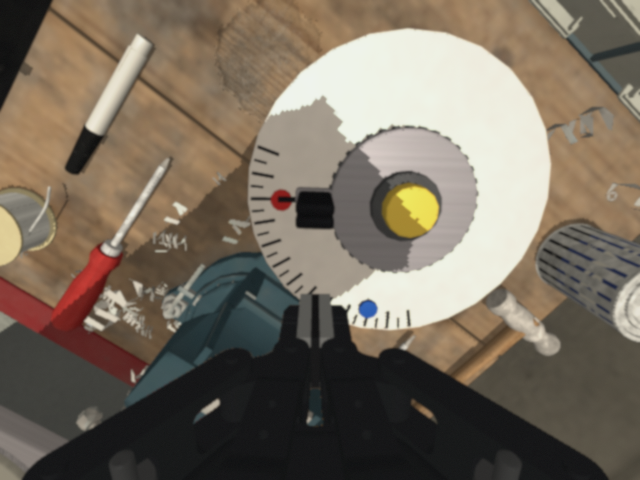

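Emit:
arm_command(rows=[1,0,0.7,0,0,0,-1,2,0,1.4,0,0,0,-1,3,0,2.1,0,0,0,-1,4,0,2.8,0,0,0,-1,5,0,3.4,0,0,0,-1,5.5,0,3.8,0,0,0,-1,5.5,0,3.8,0,0,0,-1,5.5,0,3.8,0,0,0,-1])

```text
time: 8.22
ee_pos: [0.6636, -0.1543, 0.254]
tcp_rot: [-90.1, 0.1, -51.6]
wrist_force: [-0.2, -0.2, -0.3]
opening: 0.0004
```

Run:
```python
from h import *
fine(8);go([.6634,-.1545,.203],-51)
c=cam("scene");cv2.imwrite("pics/scene8.png",c["pixels"])
print(col(c,"red",.108),col(c,"yellow",.139))
cv2.imwrite("pics/scene8c.png",cv2.resize(c["pixels"][170:290,200:350],None,fx=5,fy=5,interpolation=cv2.INTER_CUBIC))
```

```text
dial (0.6634973287582397, -0.15552116930484772) 0.09827073663473129
red [ 0.6175 -0.0943] r 0.07657536042322238 phi 0.9264442728518021
fin rect mm ((632.2324829101562, -111.74589538574219), (13.314312934875488, 19.339380264282227), 36.523773193359375)
fin r 0.05379372819016309 phi 0.9505953521103975
ptr [196 254  15   7  72] [203.05555556 256.30555556] r 0.07343303534900454 phi 0.9250289902177017 err mm -0.10837577780696578
t 8.27 at [ 0.6634 -0.1543  0.2544] [-90.    0.  -51.6] F [-0.7 -0.1  0.6] op -0.0
 shift cm [ 0.02  5.14 -0.01] rotv [ 0.  -0.6 -0. ]
[(np.int32(32), array([ 0.6152, -0.0934,  0.108 ]))] [(np.int32(150), array([ 0.6593, -0.1462,  0.139 ]))]
```

View pics/wrist8.png

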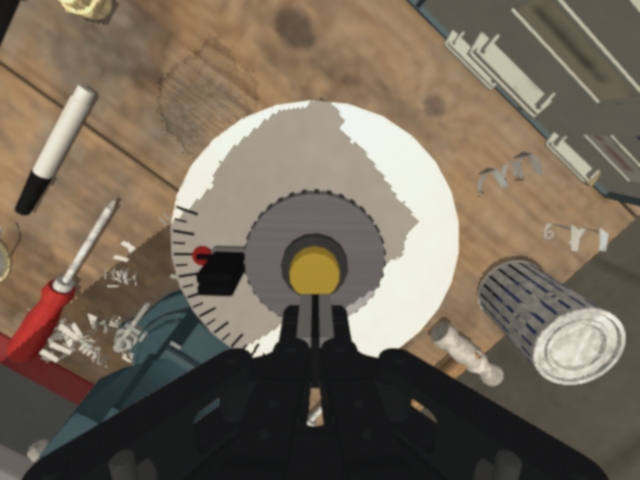

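View pics/scene8c.png

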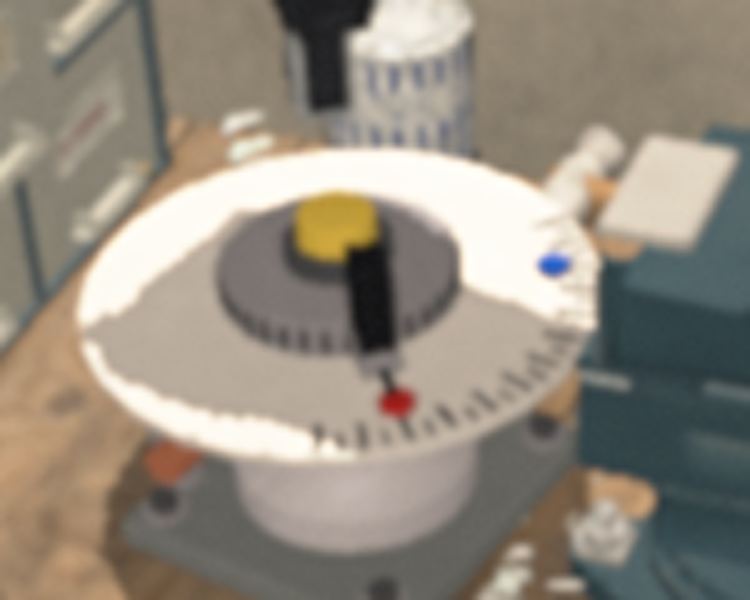

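Run:
```python
from h import *
o=sensors.get_obs()
p=o["ee_pos"]
for n in ["wrist","scene"]:
    c=cam(n);print(n,"tip",proj(c,p-[0,0,.073]),"btn",proj(c,np.array([.6634,-.1545,.14])))
```

```text
wrist tip (np.float64(312.1573603402376), np.float64(310.52363614999547)) btn (np.float64(313.07167564833827), np.float64(274.82583517909745))
scene tip (np.float64(264.5365224429118), np.float64(192.19585136668553)) btn (np.float64(266.29919731816744), np.float64(211.6392254001519))
```

Emit:
arm_command(rows=[0,1.5,0,0,0,0,-1,0,3,0,0,0,0,-1,0,3.7,0,0,0,0,-1,0,4,0,0,0,0,-1,0,4.2,0,0,0,0,-1,0,4.4,0,0,0,0,-1,0,4.6,0,0,0,0,-1,0,4.8,0,0,0,0,-1,0,4.8,0,0,0,0,-1,0,4.8,0,0,0,0,-1])

```text
time: 9.25
ee_pos: [0.6639, -0.1544, 0.2072]
tcp_rot: [-90.0, -0.0, -51.6]
wrist_force: [-1.7, 1.2, 3.7]
opening: -0.0002
```

Emit:
arm_command(rows=[0,0.1,0,0,0,0,-1,0,0.2,0,0,0,0,-1,0,0.3,0,0,0,0,-1,0,0.3,0,0,0,0,-1])

```text
time: 9.58
ee_pos: [0.6639, -0.1544, 0.2046]
tcp_rot: [-90.0, -0.0, -51.6]
wrist_force: [-3.9, 0.4, 7.3]
opening: -0.0005
```

Emit:
arm_command(rows=[0,0.05,0,0,0,0,-1,0,0.1,0,0,0,0,-1,0,0.15,0,0,0,0,-1,0,0.15,0,0,0,0,-1,0,0.15,0,0,0,0,-1])

```text
time: 10.0
ee_pos: [0.6639, -0.1544, 0.2046]
tcp_rot: [-89.9, -0.1, -51.6]
wrist_force: [-5.5, 1.6, 15.1]
opening: -0.0002
```

Emit:
arm_command(rows=[0,-0.5,0,0,0,0,-1,0,-1.5,0,0,0,0,-1,0,-3,0,0,0,0,-1,0,-5,0,0,0,0,-1,0,-7,0,0,0,0,-1,-1,-7.5,-1,0,0,0,-1,-3,-7.5,-2.5,0,0,0,-1,-5,-7.5,-3.8,0,0,0,-1,-5.5,-7.5,-3.8,0,0,0,-1,-5.5,-7.5,-3.8,0,0,0,-1,-5.5,-7.5,-3.8,0,0,0,-1])

```text
time: 10.92
ee_pos: [0.6004, -0.135, 0.2778]
tcp_rot: [-90.0, -0.0, -51.6]
wrist_force: [0.2, 0.1, 0.5]
opening: 0.0001
```

Run:
```python
from h import *
fine(9)
for n in ["wrist","scene"]:
    c=cam(n);Z=c["z_map"];K=c["camera_matrix"];T=c["world_from_camera"]
    v,u=np.mgrid[:480,:640]
    P=np.stack([(u-K[0,2])/K[0,0]*Z,-(v-K[1,2])/K[1,1]*Z,-Z],-1)@T[:3,:3].T+T[:3,3]
    b=(Z>0)&(np.hypot(P[...,0]-.6634,P[...,1]+.1545)<.008)&(P[...,2]<.17);print(n,"btn z",np.median(P[b][:,2]),b.sum())
    h=(Z>0)&(abs(np.hypot(P[...,0]-.6634,P[...,1]+.1545)-.035)<.005)&(P[...,2]<.13);print("ring z",np.median(P[h][:,2]))
cv2.imwrite("pics/scene9c.png",cv2.resize(c["pixels"][170:290,200:350],None,fx=5,fy=5,interpolation=cv2.INTER_CUBIC))
print(sensors.get_obs()["ee_pos"],sensors.get_obs()["wrist_force"])
```

```text
dial (0.6633922457695007, -0.15527942776679993) 0.0981496274471283
red [ 0.6168 -0.0953] r 0.07594978025694563 phi 0.9103603245930425
fin rect mm ((631.8406372070312, -111.71153259277344), (12.992925643920898, 19.409929275512695), 35.96149826049805)
fin r 0.053792801495871734 phi 0.9440166406840586
ptr [282 191  12   5  55] [287.4        192.98181818] r 0.0725499674008583 phi 0.9308294515950605 err mm 1.5546256978547772
wrist btn z 0.13315499475702944 493
ring z 0.12120530615341653
scene btn z 0.13314188523405268 31
ring z 0.12045109539312204
[ 0.60068342 -0.13521165  0.27701552] [-0.8074368   0.99415011 -0.16784297]
```

View pics/wrist9.png

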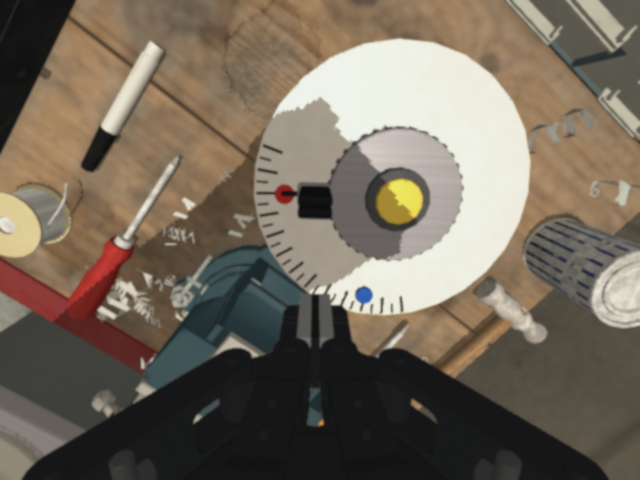

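View pics/scene9c.png

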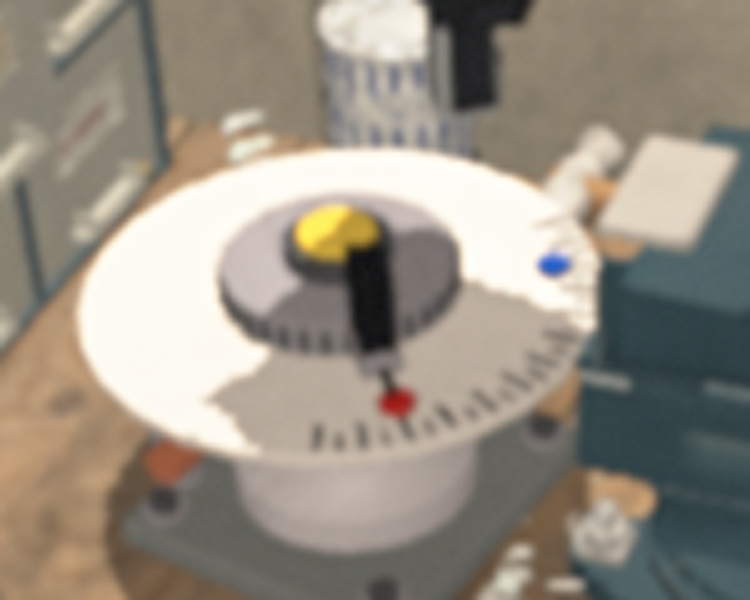

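```bash
python3 -c "
from workcell import bot
print(bot.job_done())"
```

```text
the job is handed in; nothing more can be done
None
```

The job is handed in. I pushed the fin round from its right side with the shut fingers until the pointer lay on the red magnet, backed off, and then pressed the yellow lock button down to its stop. It took about 11 s of the 54 s allowed.

- **Pointer:** in the last picture it measured about 1.5 mm past the magnet's middle, inside the 4 mm limit. The measurements did not agree exactly. Across pictures the pointer readings gave −0.1 to +1.6 mm, and the fin's own centre gave up to about 2.5 mm. All of these are within the limit.
- **Ring at rest:** the pointer stayed on the magnet, within the scatter of the measurements, after I backed off and again after the press.
- **Button:** its top measured 133 mm above the bench, against about 140.5 mm before, so it is about 7.5 mm down. In the last press step the finger went no lower while the force rose to about 15 N, so it had reached its stop.
- **Contacts:** the arm was clear of everything at hand-in, with about 1 N or less on the wrist. I made no separate measurement of the tools and fittings, but the arm never came near them and they look undisturbed in the wrist picture.

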